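# Reassemble the washed filling depositor

## Robot

A 6-joint arm with a two-finger parallel gripper is mounted at the origin on the work surface. World frame = base frame: x ahead of the robot, y to its left, z up, the work surface at z = 0. Lengths are in m, angles in rad, forces in N, time in s.
With the tool pointing down it reaches from about 0.35 to 0.775 m from the base axis. Payload 5.5 kg.
Tool frame: the origin (TCP) lies between the finger pads; the fingertips stand 8 mm ahead of it and the grasp point (between the pads) lies 11 mm behind it; z points along the fingers, y is the line along which they close (so a half turn about z gives the same grasp; the last joint's range is limited). The gripper opens to 85 mm and grips with 20 to 120 N. Pads are 22 mm wide; open, the fingers measure 114 mm over their backs; the gripper's body (76 mm by 85 mm) begins 54 mm behind the grasp point. The pads swing forward as they close: fully open they stand 13 mm farther back than shut.
Start: joints at [1.099, 0.313, 0.046, 1.304, 0, 1.431], TCP at [0.187, 0.544, 0.239] pointing down, gripper open.
Joint ranges: [-2.76, 2.76], [-0.86, 1.69], [-1.03, 1.26], [-2.2, 2.34], [-1.47, 1.5], [-3.14, 3.14]. Speed limits (rad/s): [2.57, 2.57, 3.14, 3.14, 3.14, 3.14].

## Interface

Orientations are given as a unit quaternion [w, x, y, z].
In Python, from workcell import status, vision, job gives the robot as it stands. The module is installed in compiled form; this text tells all that it offers.
- The arm moves only by the tool apply_moves, never from a script. Its argument "moves" is one flat list of numbers, 6 for each row, row after row: the shift along the world's x, y, z in units of 25 mm (1.0 is 25 mm), then the turn, a rotation vector about the world's x, y, z in rad. In form: [x, y, z, rx, ry, rz, x, y, z, rx, ry, rz, ...]. A call has 1 to 20 rows; each row is the pose to reach, as a shift and turn from the pose commanded when the call began; what a row does not reach only later rows make up. A row lasts 1/12 s, in which the tool goes at most 41.7 mm and 7.16 degrees, less where a joint would pass 70% of its speed; a pose out of reach is approached as far as the arm can. A call with a gripper value outside its range is refused whole. "claw" is the opening in per cent of the stroke, from 0 (shut) to 100 (fully open), set as the call begins (left out, the last holds). The fingers move at their own pace and stop on an object; "newtons" is the grip in N (left out, the last holds). Time passes only in rows, so rows that repeat a pose let the fingers close. It gives the time, the measured TCP pose, the force, the opening and the grip force at its end, in the units of the state.
- status.get_state(): the state, without advancing time (a new reading comes with each control period).
- vision.read_camera(name): name is "scene" or "top"; returns a dict with "image" (384x512x3 uint8, blue, green, red), "camera_matrix" (3x3 intrinsics, pixels), "camera_from_world" (4x4, takes a point from world to camera coordinates). Camera axes: x right, y down, z forward; pixel columns grow to the right and rows downward; lengths in m; the calibration is good to about 2 mm. A picture is of the moment at which its call begins. There is no depth.
- job.hand_in(): hands the job in; it is judged then, once.
The state is a dict: "clock": time; "joint_pos": joint angles; "qvel": joint speeds; "tau": joint torques, N m; "tcp_pos": TCP position; "orientation": TCP orientation; "wrist_force": force on the tool from outside, world axes, zero at the start; "ft_torque": the same for the moment, N m; "finger_gap": finger opening in m; "grip_force": force on a finger pad.
Only numpy, scipy, OpenCV 4.12 (cv2) and the standard library are available. Lean on these libraries where they do the work, as an engineer would, in place of code of your own. Each camera call takes 0.05 s, during which the arm holds its last target. There are 200 camera calls.

## Task

The filling depositor's parts are back from the wash. Set the stirrer into the collar on the drive wheel and turn it until its slotted foot drops fully home over the key, then turn the wheel by its crank pin one full turn anticlockwise (seen from above) so that the pin ends where it began, leaving the stirrer seated. Put every nozzle from the mat into the stand, foot down and fully in, in the hole that matches its diameter, and do not disturb the scale, the jar or the scraper.

Things in the scene. Friction and masses are not known exactly. Their poses are not given: they have to be found in the camera images.
- wheel (a joint): Flat aluminium wheel (170 mm across, 14 mm thick, top face 76 mm above the table) on a fixed round white housing, turning about a vertical axis through seat. Radians: 0 at the start, grows anticlockwise seen from above, a full turn is 6.28; stops at -0.3 and 7.3. Friction of 0.15 N m (2 N at the crank) holds it wherever it is left.
- seat (a point): Centre of the floor of the keyed seat on the wheel's top face, 76 mm above the table; turns with the wheel; z up. The seat is a steel collar (inside 60 mm, outside 72 mm across, 16 mm high) with an orange key bar (40 mm long, 8 mm wide, 9 mm high) across its floor along this frame's x axis.
- crank (a point): Grip point of the red upright crank pin on the wheel: a round pin 16 mm thick, 68 mm from the wheel's axis on the seat's +x side, its top 22 mm above this point, the wheel's top face 48 mm below it. Turns with the wheel; x points away from the axis. The pin may turn within a grip.
- stirrer_center (a point): Loose stirrer, about 0.25 kg, 76 mm tall; this point is on its axis half-way up. From below: round steel foot (56 mm across, 15 mm high) with a slot in its underside along the stirrer's x axis; a white blade above the slot (52 mm along x, 5 mm thick, 15 to 37 mm up); a blue square grip 20 x 20 mm (faces across x and y), 37 to 76 mm up. z is up; starts upright.
- stirrer: The same stirrer; origin at the centre of its underside. The slot is 11 mm wide, 10 mm deep and runs right across the foot. In the collar but not on the key, its underside rests 9 mm above the seat's floor; with the slot over the key (either way round, within about 4 degrees) it drops onto the floor.
- stand: Fixed white nozzle stand, a block 80 x 294 x 22 mm with a row of five graded round holes along its y axis, 14 mm deep, mouths slightly bevelled. Origin at the centre of its underside on the table.
- stand_hole0 (a point): Centre of the mouth of the stand's hole for the 32 mm nozzle (hole 34 mm across, 14 mm deep, mouth 22 mm above the table). Holes grow from hole0 at the stand's +y end to hole4 at its -y end.
- stand_hole1 (a point): Centre of the mouth of the stand's hole for the 37 mm nozzle (hole 39 mm across, 14 mm deep, mouth 22 mm above the table). Holes grow from hole0 at the stand's +y end to hole4 at its -y end.
- stand_hole2 (a point): Centre of the mouth of the stand's hole for the 42 mm nozzle (hole 44 mm across, 14 mm deep, mouth 22 mm above the table). Holes grow from hole0 at the stand's +y end to hole4 at its -y end.
- stand_hole3 (a point): Centre of the mouth of the stand's hole for the 47 mm nozzle (hole 49 mm across, 14 mm deep, mouth 22 mm above the table). Holes grow from hole0 at the stand's +y end to hole4 at its -y end.
- stand_hole4 (a point): Centre of the mouth of the stand's hole for the 52 mm nozzle (hole 54 mm across, 14 mm deep, mouth 22 mm above the table). Holes grow from hole0 at the stand's +y end to hole4 at its -y end.
- nozzle32_center (a point): Loose brass filling nozzle, 60 g, 60 mm tall: a round base 32 mm across and 20 mm high with a slightly bevelled foot, and on it a straight round neck 22 mm across, the same on every nozzle. This point is on its axis, half-way up (30 mm above the underside); z runs from foot to tip. Starts upright, foot down, on the table; may be absent.
- nozzle32: The same 32 mm nozzle; origin at the centre of its foot.
- nozzle37_center (a point): Loose bright steel filling nozzle, 80 g, 60 mm tall: a round base 37 mm across and 20 mm high with a slightly bevelled foot, and on it a straight round neck 22 mm across, the same on every nozzle. This point is on its axis, half-way up (30 mm above the underside); z runs from foot to tip. Starts upright, foot down, on the table; may be absent.
- nozzle37: The same 37 mm nozzle; origin at the centre of its foot.
- nozzle42_center (a point): Loose copper filling nozzle, 100 g, 60 mm tall: a round base 42 mm across and 20 mm high with a slightly bevelled foot, and on it a straight round neck 22 mm across, the same on every nozzle. This point is on its axis, half-way up (30 mm above the underside); z runs from foot to tip. Starts upright, foot down, on the table; may be absent.
- nozzle42: The same 42 mm nozzle; origin at the centre of its foot.
- nozzle47_center (a point): Loose dark steel filling nozzle, 120 g, 60 mm tall: a round base 47 mm across and 20 mm high with a slightly bevelled foot, and on it a straight round neck 22 mm across, the same on every nozzle. This point is on its axis, half-way up (30 mm above the underside); z runs from foot to tip. Starts upright, foot down, on the table; may be absent.
- nozzle47: The same 47 mm nozzle; origin at the centre of its foot.
- nozzle52_center (a point): Loose aluminium filling nozzle, 140 g, 60 mm tall: a round base 52 mm across and 20 mm high with a slightly bevelled foot, and on it a straight round neck 22 mm across, the same on every nozzle. This point is on its axis, half-way up (30 mm above the underside); z runs from foot to tip. Starts upright, foot down, on the table; may be absent.
- nozzle52: The same 52 mm nozzle; origin at the centre of its foot.
- scale: Bystander: white bench scale 178 x 178 x 78 mm, origin under its centre.
- jar: Bystander: amber jar 72 mm across, 110 mm tall, origin under its centre.
- scraper: Bystander: dough scraper lying flat, 85 x 120 mm, 16 mm high, origin under its middle.

How it is judged:
By the outcome, as a careful person would: the job done as asked, in the order asked, and still so for the second after the job is handed in, with the robot touching nothing.
Of nozzle32, nozzle37, nozzle42, nozzle47, nozzle52 only 3 to 5 are there at a start; the rules pass over those that are not, and their reading is None.
At some moment in a run one of stirrer, nozzle32, nozzle37, nozzle42, nozzle47, nozzle52 may be knocked a few centimetres aside while the robot is not near it.
Once in a run the grip may slacken for a moment while it holds something.
It also fails if it takes over 210 s, if anything falls off the work surface, if the arm or the gripper's body presses on something with over 40 N, if the wrist force passes 120 N, or if a joint passes its speed limit or range.

## Working session

There is one attempt and no reset: what is moved stays moved. The work goes in short steps, Python scripts to look and compute and a tool call to move; the robot and the scene stay as the last step left them, time stands still between calls to the robot, and variables do not carry over. Pictures are saved under pics/ and viewed, at most 14 in all, crops included, and the job is handed in when it is done.

Besides the shell and the picture viewer there is one more tool, called as a command line: name --argument value ..., lists and objects as JSON in quotes. apply_moves: Moves the arm, as the interface text tells. Its arguments: {"type":"object","properties":{"moves":{"type":"array","items":{"type":"number"}},"claw":{"type":"number"},"newtons":{"type":"number"}},"required":["moves"]}

```bash
mkdir -p pics; python3 - <<'E'
from workcell import status, vision
import cv2,numpy as np
print(status.get_state())
for n in("scene","top"):
    c=vision.read_camera(n); cv2.imwrite(f"pics/{n}0.png",c["image"])
    print(n,c["camera_matrix"].tolist(),np.round(c["camera_from_world"],4).tolist())
E
```

```text
{'clock': 0.0, 'joint_pos': array([1.09939960e+00, 3.13990349e-01, 4.49537481e-02, 1.30360770e+00,
       2.61397887e-05, 1.43120166e+00]), 'qvel': array([ 0.000351  ,  0.00064774, -0.00046732,  0.00255365,  0.00022457,
        0.00108791]), 'tau': array([-7.36981565e-04, -4.80623424e+01,  2.98535728e+01,  1.93189911e-02,
       -2.68145022e-04,  3.78600276e-06]), 'tcp_pos': array([0.18706926, 0.54317829, 0.23840427]), 'orientation': array([-2.90367904e-04,  1.65140999e-01,  9.86269535e-01, -8.77271473e-04]), 'wrist_force': array([ 0.36643707,  0.44342886, -0.01514163]), 'ft_torque': array([-0.007236  ,  0.03208857, -0.01393724]), 'grip_force': 0.0, 'finger_gap': 0.08525572719701179}
scene [[360.3768116248503, 0.0, 253.07369241435194], [0.0, 360.3768116248503, 191.79308653151017], [0.0, 0.0, 1.0]] [[0.7263, 0.6874, 0.0061, -0.437], [0.4326, -0.4501, -0.7812, -0.1816], [-0.5343, 0.57, -0.6242, 1.2632], [0.0, 0.0, 0.0, 1.0]]
top [[428.98421115737267, 0.0, 260.6593042972435], [0.0, 428.98421115737267, 177.1920586120031], [0.0, 0.0, 1.0]] [[0.0013, -0.9998, -0.0174, 0.0438], [-0.9956, 0.0003, -0.0934, 0.6257], [0.0934, 0.0175, -0.9955, 1.2791], [0.0, 0.0, 0.0, 1.0]]
```

View pics/top0.png

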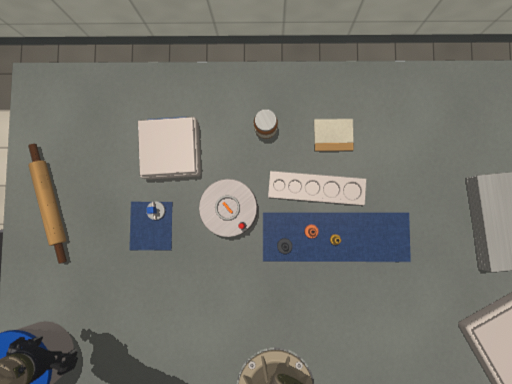

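View pics/scene0.png

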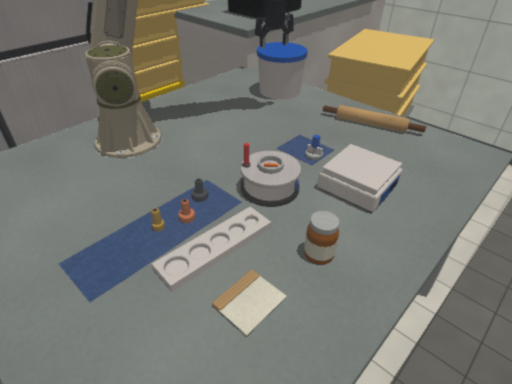

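The three nozzles on the mat are dark (284,246), copper (311,232) and brass (335,240). The stirrer is at (155,211), the wheel at (228,208) and the crank pin at (242,226). The stand's holes run from small on the left to large on the right.

```bash
cat > h.py <<'E'
from workcell import status, vision
import cv2,numpy as np
def ray(c,uv,z):
    K=c["camera_matrix"];T=c["camera_from_world"];R=T[:3,:3];o=-R.T@T[:3,3]
    d=R.T@np.linalg.inv(K)@np.array([uv[0],uv[1],1.]);return o+d*(z-o[2])/d[2]
def blobs(c,lo,hi,box,amin=8):
    hsv=cv2.cvtColor(c["image"],cv2.COLOR_BGR2HSV);m=cv2.inRange(hsv,lo,hi)
    k=np.zeros_like(m);x0,y0,x1,y1=box;k[y0:y1,x0:x1]=m[y0:y1,x0:x1]
    n,l,s,ce=cv2.connectedComponentsWithStats(k)
    return [(np.round(ce[i],2),s[i].tolist()) for i in range(1,n) if s[i][4]>=amin],k
E
python3 - <<'E'
from h import *
c=vision.read_camera("top");cv2.imwrite("pics/t1.png",c["image"])
im=c["image"]
cr=lambda x,y,w,h,f:cv2.resize(im[y:y+h,x:x+w],None,fx=f,fy=f,interpolation=cv2.INTER_CUBIC)
a=cr(125,165,130,90,6);cv2.imwrite("pics/c1.png",a)
cv2.imwrite("pics/c2.png",cr(260,165,155,100,5))
s=vision.read_camera("scene")["image"];cv2.imwrite("pics/c3.png",cv2.resize(s[125:290,60:340],None,fx=2.8,fy=2.8,interpolation=cv2.INTER_CUBIC))
E
```

```text
(no output)
```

View pics/c1.png

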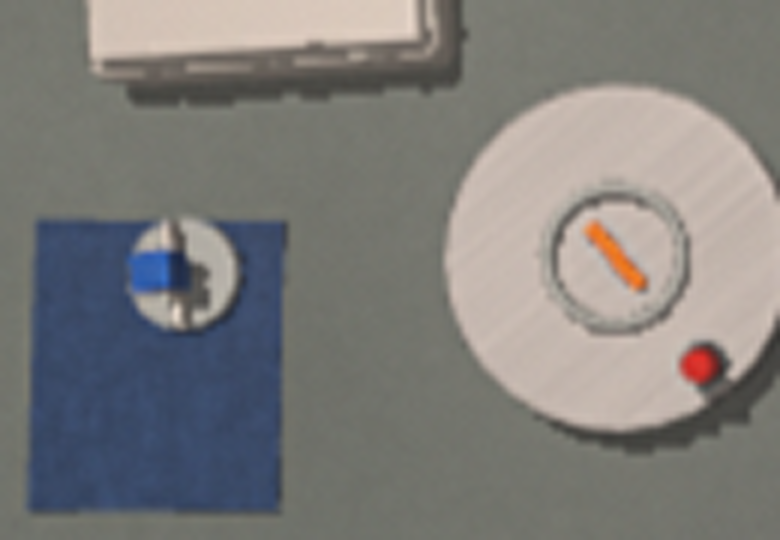

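View pics/c2.png

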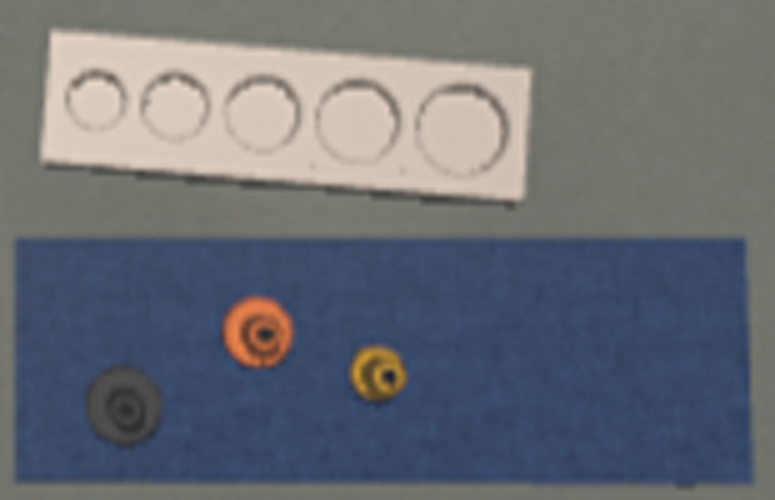

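View pics/c3.png

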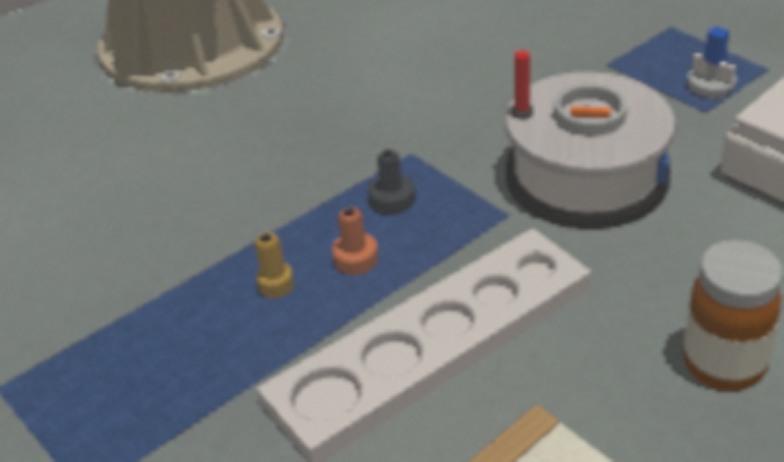

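The crops show the following:
- **Stirrer:** foot disc centred at crop (184,273), with its blade near vertical in the picture.
- **Wheel:** centre at (618,258), key from (594,228) to (640,285), pin top at (701,365).
- **Stand:** holes at crop-2 (97,101), (175,106), (262,114), (358,121) and (462,130).
- **Nozzles:** dark (124,406), copper (259,332) and brass (379,374), bases visible.

```bash
python3 - <<'E'
from h import *
c=vision.read_camera("top")
P=lambda u,v,z,o,f:np.round(ray(c,((u+.5)/f-.5+o[0],(v+.5)/f-.5+o[1]),z)*1000,1)
A=lambda u,v,z:P(u,v,z,(125,165),6); B=lambda u,v,z:P(u,v,z,(260,165),5)
w=A(618,258,.076);collar=A(616,258,.092);cr=A(701,365,.146);k1,k2=A(594,228,.085),A(640,285,.085)
print("wheel",w,"collar",collar,"crank",cr,np.linalg.norm((cr-w)[:2]),"angs",np.degrees(np.arctan2(*(cr-w)[1::-1])),"key",k1,k2,(k1+k2)/2,np.degrees(np.arctan2(*(k2-k1)[1::-1])))
print("foot",A(184,273,.015)); print("blade top ends",A(169,222,.037),A(182,325,.037))
hs=np.array([B(*p,.022) for p in[(97,101),(175,106),(262,114),(358,121),(462,130)]]);print(hs)
d=np.polyfit(hs[:,1],hs[:,0],1);print("line",d,np.polyval(d,hs[:,1]),np.diff(hs[:,1]))
for n,p in dict(n47=(124,406),n42=(259,332),n32=(379,374)).items(): print(n,B(*p,.018))
for nm,lo,hi,box in[("red",(0,150,80),(8,255,255),(232,215,252,240)),("red2",(170,150,80),(180,255,255),(232,215,252,240)),("orange",(5,140,120),(20,255,255),(215,195,245,220)),("copper",(3,110,60),(18,255,255),(290,215,325,250)),("brass",(19,110,60),(35,255,255),(320,225,350,255)),("blue",(105,200,80),(125,255,255),(140,198,170,225)),("dark",(0,0,0),(180,80,95),(272,233,297,258))]:
    b,k=blobs(c,lo,hi,box)
    for ce,s in b: print(nm,ce,s)
    if b and nm in("copper","brass","dark"):
        p=max(cv2.findContours(k,0,1)[0],key=cv2.contourArea);q,r=cv2.minEnclosingCircle(p);print("  circ",q,r,ray(c,q,.012)*1000)
    if b and nm=="red": print(ray(c,b[0][0],.146)*1000)
    if b and nm=="orange":
        p=np.argwhere(k)[:,::-1].astype(np.float32); vx,vy,x0,y0=cv2.fitLine(p,2,0,.01,.01).ravel(); q0,q1=ray(c,(x0,y0),.083),ray(c,(x0+vx*9,y0+vy*9),.083);print(" key",q0*1000,np.degrees(np.arctan2(*(q1-q0)[1::-1])))
    if nm=="blue" and b: print(ray(c,b[0][0],.07)*1000)
E
```

```text
wheel [532. 140.  76.] collar [531.6 139.4  92. ] crank [481.5  94.8 146. ] 67.77381500255095 angs -138.1698823603404 key [546.3 150.9  85. ] [518.8 128.3  85. ] [532.55 139.6   85.  ] -140.58601267072436
foot [525.5 368.5  15. ]
blade top ends [550.8 371.   37. ] [499.  363.1  37. ]
[[ 602.9  -12.    22. ]
 [ 599.9  -59.7   22. ]
 [ 595.  -112.7   22. ]
 [ 590.7 -171.2   22. ]
 [ 585.2 -234.3   22. ]]
line [8.03250714e-02 6.04216752e+02] [603.25285107 599.42134516 595.16411638 590.4650997  585.39658769] [-47.7 -53.  -58.5 -63.1]
n47 [417.9 -27.9  18. ]
n42 [ 462.6 -110.    18. ]
n32 [ 437.5 -182.3   18. ]
red [241.31 225.5 ] [239, 223, 6, 6, 26]
[481.23119506  95.1054826  146.        ]
orange [227.26 207.29] [223, 202, 10, 11, 35]
 key [532.68321942 140.26347029  83.        ] -139.92801380618508
copper [310.96 230.99] [305, 225, 13, 13, 141]
  circ (311.0, 231.0) 6.708303928375244 [ 462.40224648 -109.39896065   12.        ]
brass [334.9  238.99] [331, 235, 10, 9, 68]
  circ (335.059326171875, 238.9915313720703) 5.0426459312438965 [ 438.40398539 -182.21475175   12.        ]
dark [284.21 245.57] [277, 238, 16, 16, 197]
  circ (284.5, 245.5) 7.905794143676758 [418.4398452  -28.46652642  12.        ]
```

apply_moves --moves '[13.52,-7.01,-2.5,0,0,0.483,13.52,-7.01,-2.5,0,0,0.483,13.52,-7.01,-2.5,0,0,0.483,13.52,-7.01,-2.5,0,0,0.483,13.52,-7.01,-2.5,0,0,0.483,13.52,-7.01,-2.5,0,0,0.483,13.52,-7.01,-2.5,0,0,0.483,13.52,-7.01,-2.5,0,0,0.483,13.52,-7.01,-2.5,0,0,0.483,13.52,-7.01,-2.5,0,0,0.483,13.52,-7.01,-2.5,0,0,0.483,13.52,-7.01,-2.5,0,0,0.483,13.52,-7.01,-2.5,0,0,0.483,13.52,-7.01,-2.5,0,0,0.483]' --claw 100 --newtons 40

```text
clock: 1.42
tcp_pos: [0.5242, 0.3692, 0.1771]
orientation: [-0.0, -0.076, 0.997, 0.0]
wrist_force: [-0.3, 0.2, -0.0]
finger_gap: 0.0855
grip_force: 0.0
```

apply_moves --moves '[0,0,-1.5,0,0,0,0,0,-3,0,0,0,0,0,-4.2,0,0,0,0,0,-4.8,0,0,0,0,0,-5.08,0,0,0,0,0,-5.08,0,0,0,0,0,-5.08,0,0,0]'

```text
clock: 2.0
tcp_pos: [0.5252, 0.3694, 0.0509]
orientation: [0.001, -0.076, 0.997, 0.0]
wrist_force: [0.6, 1.1, 0.6]
finger_gap: 0.0854
grip_force: 0.0
```

apply_moves --moves '[0,0,0,0,0,0,0,0,0,0,0,0,0,0,0,0,0,0,0,0,0,0,0,0,0,0,0,0,0,0,0,0,0,0,0,0,0,0,0,0,0,0,0,0,0,0,0,0,0,0,0,0,0,0,0,0,0,0,0,0]' --claw 0 --newtons 50

```text
clock: 2.83
tcp_pos: [0.5257, 0.3687, 0.0504]
orientation: [0.0, -0.076, 0.997, 0.0]
wrist_force: [-0.9, 1.0, 5.3]
finger_gap: 0.0196
grip_force: 50.0
```

apply_moves --moves '[0,0,1,0,0,0,0,0,2.5,0,0,0,0,0,4,0,0,0,0,0,5.2,0,0,0,0,0,5.2,0,0,0.1,0.07,-1.5,5.2,0,0,0.2,0.1,-3,5.2,0,0,0.3,0.15,-4.5,5.2,0,0,0.4,0.2,-6,5.2,0,0,0.5,0.25,-7.5,5.2,0,0,0.555,0.28,-8.5,5.2,0,0,0.555,0.28,-9.0,5.2,0,0,0.555,0.28,-9.14,5.2,0,0,0.555,0.28,-9.14,5.2,0,0,0.555,0.28,-9.14,5.2,0,0,0.555,0.28,-9.14,5.2,0,0,0.555,0.28,-9.14,5.2,0,0,0.555]'

```text
clock: 4.25
tcp_pos: [0.5322, 0.1413, 0.1796]
orientation: [-0.0, -0.347, 0.938, 0.0]
wrist_force: [-0.1, 0.1, -2.8]
finger_gap: 0.0192
grip_force: 50.3
```

```bash
python3 - <<'E'
from h import *
print(status.get_state()["tcp_pos"])
a=vision.read_camera("top")["image"];b=vision.read_camera("scene")["image"]
f=lambda i,x,y:cv2.resize(i[y:y+85,x:x+85],None,fx=4.6,fy=4.6,interpolation=cv2.INTER_CUBIC)
cv2.imwrite("pics/d.png",np.hstack([f(a,185,165),f(b,235,105)]))
E
```

```text
[0.53218633 0.14127292 0.17963095]
```

View pics/d.png

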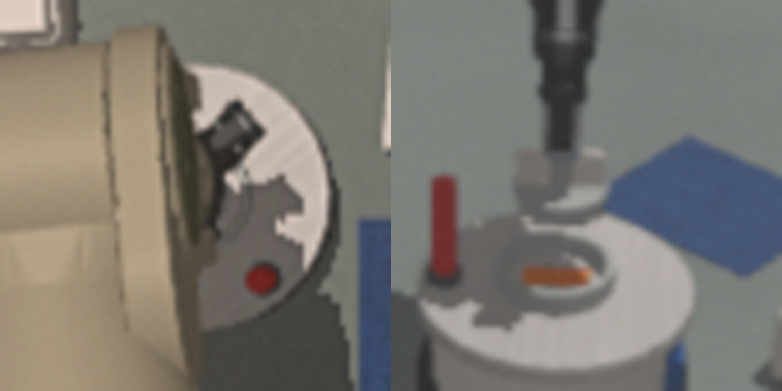

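```bash
python3 - <<'E'
from h import *
c=vision.read_camera("scene")
def pj(p):
    q=c["camera_from_world"]@np.r_[p,1];v=c["camera_matrix"]@q[:3];return v[:2]/v[2],q[2]
for p in[(.5322,.1413,.137),(.532,.1398,.092),(.4813,.095,.146)]:print(pj(p))
hsv=cv2.cvtColor(c["image"],cv2.COLOR_BGR2GRAY)
g=c["image"].astype(int)
for r in(146,148,150,162,164):print(r,hsv[r,255:290].tolist())
b,_=blobs(c,(5,120,80),(20,255,255),(250,150,290,180));print(b)
print(pj((.5323,.14,.081)))
E
```

```text
(array([270.66250982, 146.63562714]), np.float64(0.973855912361205))
(array([269.65943614, 160.73472668]), np.float64(1.001197197422365))
(array([245.18701425, 143.35735887]), np.float64(0.9690397412797501))
146 [127, 128, 127, 126, 127, 123, 111, 96, 95, 94, 95, 95, 93, 95, 94, 93, 94, 97, 125, 149, 153, 153, 155, 156, 155, 153, 137, 110, 87, 83, 84, 85, 85, 86, 87]
148 [126, 127, 126, 127, 127, 126, 120, 106, 96, 92, 94, 94, 94, 97, 101, 104, 123, 143, 153, 162, 163, 161, 160, 159, 150, 131, 107, 89, 86, 85, 85, 84, 85, 86, 86]
150 [126, 126, 126, 126, 126, 125, 124, 114, 98, 94, 94, 95, 95, 107, 119, 125, 131, 132, 132, 129, 125, 121, 115, 107, 100, 95, 88, 87, 87, 86, 85, 85, 86, 85, 84]
162 [100, 99, 97, 95, 93, 91, 93, 95, 95, 95, 96, 95, 95, 93, 92, 94, 98, 100, 103, 117, 144, 152, 134, 103, 95, 95, 120, 153, 168, 175, 177, 175, 175, 176, 176]
164 [100, 98, 96, 94, 93, 93, 95, 99, 96, 87, 85, 87, 84, 85, 87, 88, 86, 87, 87, 88, 92, 112, 136, 148, 137, 115, 136, 154, 153, 165, 175, 175, 175, 175, 174]
[(array([270.41, 164.9 ]), [264, 163, 14, 4, 41])]
(array([269.6501487 , 164.03136297]), np.float64(1.0080172389098512))
```

apply_moves --moves '[0,-0.06,-0.5,0,0,0,0,-0.06,-1,0,0,0,0,-0.06,-1.2,0,0,0,0,-0.06,-1.3,0,0,0,0,-0.06,-1.4,0,0,0,0,-0.06,-1.5,0,0,0,0,-0.06,-1.6,0,0,0,0,-0.06,-1.65,0,0,0]'

```text
clock: 5.07
tcp_pos: [0.5325, 0.1385, 0.1387]
orientation: [0.0, -0.346, 0.938, -0.0]
wrist_force: [-0.3, -0.2, -3.9]
finger_gap: 0.0193
grip_force: 50.2
```

apply_moves --moves '[0,0.02,-0.1,0,0,0,0,0.02,-0.2,0,0,0,0,0.02,-0.3,0,0,0,0,0.02,-0.4,0,0,0,0,0.02,-0.45,0,0,0,0,0.02,-0.45,0,0,0]'

```text
clock: 5.57
tcp_pos: [0.532, 0.1389, 0.1269]
orientation: [-0.0, -0.346, 0.938, 0.0]
wrist_force: [0.4, 0.4, -2.3]
finger_gap: 0.0192
grip_force: 50.2
```

apply_moves --moves '[0,0,-0.05,0,0,0,0,0,-0.05,0,0,0,0,0,-0.05,0,0,0]'

```text
clock: 5.82
tcp_pos: [0.5324, 0.1389, 0.1264]
orientation: [0.0, -0.346, 0.938, -0.0]
wrist_force: [-1.6, -0.1, 0.2]
finger_gap: 0.0195
grip_force: 50.6
```

apply_moves --moves '[0,0,0,0,0,0,0,0,0,0,0,0,0,0,0,0,0,0,0,0,0,0,0,0,0,0,0,0,0,0,0,0,0,0,0,0,0,0,1.5,0,0,0,0,0,3,0,0,0,0,0,4,0,0,0,0,0,4,0,0,0,-1,1,4,0,0,0]' --claw 100

```text
clock: 6.73
tcp_pos: [0.5124, 0.1617, 0.228]
orientation: [0.004, -0.343, 0.939, -0.002]
wrist_force: [0.8, 1.5, 0.1]
finger_gap: 0.0855
grip_force: 0.0
```

apply_moves --moves '[-1.03,-2.75,0,0,0,0,-1.03,-2.75,0,0,0,0,-1.03,-2.75,0,0,0,0,-1.03,-2.75,0,0,0,0,-1.03,-2.75,-1,0,0,0,-1.03,-2.75,-1,0,0,0,-1.03,-2.75,-1,0,0,0]'

```text
clock: 7.32
tcp_pos: [0.4809, 0.0953, 0.2]
orientation: [-0.001, -0.346, 0.938, 0.001]
wrist_force: [0.2, 0.5, 0.3]
finger_gap: 0.0854
grip_force: 0.0
```

```bash
python3 - <<'E'
from h import *
s=status.get_state();print(s["tcp_pos"],s["joint_pos"])
c=vision.read_camera("top");d=vision.read_camera("scene")
for nm,lo,hi,box in[("copper",(3,110,60),(18,255,255),(270,205,400,260)),("brass",(19,110,60),(35,255,255),(270,215,400,260))]:
    b,k=blobs(c,lo,hi,box);print(nm,b)
print(blobs(d,(0,150,60),(8,255,255),(225,130,260,180))[0])
print(blobs(d,(105,170,50),(125,255,255),(255,130,290,175))[0])
i=lambda im,x,y,w,h:cv2.resize(im[y:y+h,x:x+w],(390,390),interpolation=cv2.INTER_CUBIC)
cv2.imwrite("pics/e.png",np.hstack([i(d["image"],225,100,90,90),i(c["image"],190,165,90,90)]))
E
```

```text
[0.48086086 0.09532723 0.2000358 ] [ 3.15909140e-02  1.68690885e-01 -2.39719755e-01  1.16544075e+00
  3.12662200e-04 -6.74521329e-01]
copper [(array([310.96, 230.99]), [305, 225, 13, 13, 141])]
brass [(array([334.95, 239.11]), [331, 235, 10, 9, 66])]
[(array([246.15, 153.11]), [245, 144, 4, 20, 55])]
[]
```

View pics/e.png

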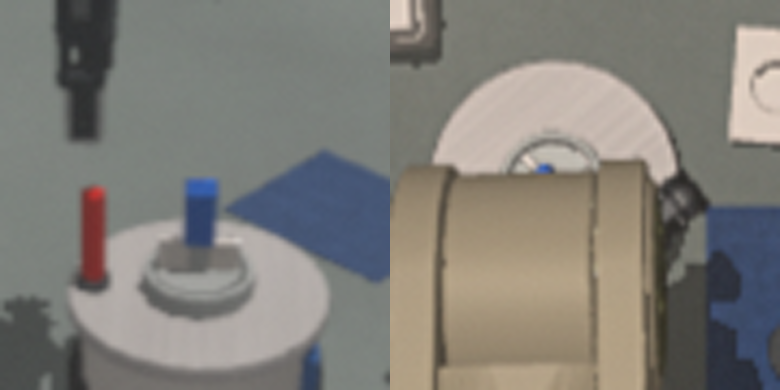

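Left: the stirrer sits upright and deep in the collar, with its foot level with the rim. The pin top is at crop (93,190), under the gripper.

apply_moves --moves '[0,0,-1.2,0,0,0,0,0,-2.4,0,0,0,0,0,-3.2,0,0,0,0,0,-3.45,0,0,0,0,0,-3.45,0,0,0]'

```text
clock: 7.83
tcp_pos: [0.4808, 0.0952, 0.1139]
orientation: [-0.001, -0.346, 0.938, 0.001]
wrist_force: [0.2, 0.2, 0.2]
finger_gap: 0.0852
grip_force: 0.0
```

apply_moves --moves '[0,0,0,0,0,0,0,0,0,0,0,0,0,0,0,0,0,0,0,0,0,0,0,0,0,0,0,0,0,0,0,0,0,0,0,0,0,0,0,0,0,0,0,0,0,0,0,0,0,0,0,0,0,0,0,0,0,0,0,0]' --claw 0 --newtons 30

```text
clock: 8.67
tcp_pos: [0.482, 0.0952, 0.1155]
orientation: [0.001, -0.346, 0.938, -0.0]
wrist_force: [-1.3, 0.5, 5.1]
finger_gap: 0.0151
grip_force: 29.2
```

```bash
python3 - <<'E'
from h import *
s=status.get_state();print(s["tcp_pos"])
a0=np.radians(-139);c=.068
for k0 in(0,180):
  b=a0+np.radians(k0);r=[]
  for k in list(range(10,181,10)):
    a=b+np.radians(k);r.append((round(c*(np.cos(a)-np.cos(b))/.025,2),round(c*(np.sin(a)-np.sin(b))/.025,2)))
  print(r)
E
```

```text
[0.48195261 0.09522614 0.11554183]
[(np.float64(0.34), np.float64(-0.33)), (np.float64(0.73), np.float64(-0.59)), (np.float64(1.17), np.float64(-0.79)), (np.float64(1.63), np.float64(-0.9)), (np.float64(2.1), np.float64(-0.94)), (np.float64(2.57), np.float64(-0.89)), (np.float64(3.03), np.float64(-0.75)), (np.float64(3.45), np.float64(-0.55)), (np.float64(3.84), np.float64(-0.27)), (np.float64(4.17), np.float64(0.07)), (np.float64(4.43), np.float64(0.47)), (np.float64(4.62), np.float64(0.9)), (np.float64(4.74), np.float64(1.36)), (np.float64(4.77), np.float64(1.83)), (np.float64(4.72), np.float64(2.3)), (np.float64(4.59), np.float64(2.76)), (np.float64(4.38), np.float64(3.19)), (np.float64(4.11), np.float64(3.57))]
[(np.float64(-0.34), np.float64(0.33)), (np.float64(-0.73), np.float64(0.59)), (np.float64(-1.17), np.float64(0.79)), (np.float64(-1.63), np.float64(0.9)), (np.float64(-2.1), np.float64(0.94)), (np.float64(-2.57), np.float64(0.89)), (np.float64(-3.03), np.float64(0.75)), (np.float64(-3.45), np.float64(0.55)), (np.float64(-3.84), np.float64(0.27)), (np.float64(-4.17), np.float64(-0.07)), (np.float64(-4.43), np.float64(-0.47)), (np.float64(-4.62), np.float64(-0.9)), (np.float64(-4.74), np.float64(-1.36)), (np.float64(-4.77), np.float64(-1.83)), (np.float64(-4.72), np.float64(-2.3)), (np.float64(-4.59), np.float64(-2.76)), (np.float64(-4.38), np.float64(-3.19)), (np.float64(-4.11), np.float64(-3.57))]
```

apply_moves --moves '[0.34,-0.33,0,0,0,0,0.73,-0.59,0,0,0,0,1.17,-0.79,0,0,0,0,1.63,-0.9,0,0,0,0,2.1,-0.94,0,0,0,0,2.57,-0.89,0,0,0,0,3.03,-0.75,0,0,0,0,3.45,-0.55,0,0,0,0,3.84,-0.27,0,0,0,0,4.17,0.07,0,0,0,0,4.43,0.47,0,0,0,0,4.62,0.9,0,0,0,0,4.74,1.36,0,0,0,0,4.77,1.83,0,0,0,0,4.72,2.3,0,0,0,0,4.59,2.76,0,0,0,0,4.38,3.19,0,0,0,0,4.11,3.57,0,0,0,0,4.11,3.57,0,0,0,0]'

```text
clock: 10.25
tcp_pos: [0.5986, 0.1932, 0.1159]
orientation: [0.016, -0.348, 0.937, 0.003]
wrist_force: [39.2, 27.7, -28.6]
finger_gap: 0.0108
grip_force: 38.2
```

```bash
python3 - <<'E'
from h import *
s=status.get_state();print(s["tcp_pos"],s["wrist_force"],s["joint_pos"])
c=vision.read_camera("top");d=vision.read_camera("scene")
i=lambda im,x,y,w,h:cv2.resize(im[y:y+h,x:x+w],(390,390),interpolation=cv2.INTER_CUBIC)
cv2.imwrite("pics/f.png",np.hstack([i(d["image"],225,90,100,100),i(c["image"],185,160,100,100)]))
E
```

```text
[0.59855865 0.19318833 0.11592957] [ 39.2360475   27.74992197 -28.59893833] [ 0.17908308  0.45130851 -0.05864074  1.03144077  0.01190673 -0.53130984]
```

View pics/f.png

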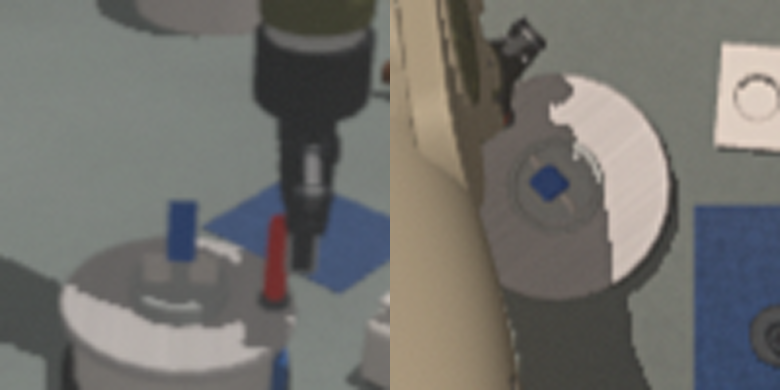

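The gripper has slipped off the pin's centre. The pin is at left-crop (276,260), beside the fingers, and the wheel has gone about half a turn. The stirrer is still seated. I'll open, lift, and find the pin again.

apply_moves --moves '[0,0,0,0,0,0,0,0,0,0,0,0,0,0,0,0,0,0,0,0,0,0,0,0,0,0,0,0,0,0,0,0,1,0,0,0,0,0,2,0,0,0,0,0,3.5,0,0,0,0,0,3.5,0,0,0,0,0,3.5,0,0,0]' --claw 100

```text
clock: 11.18
tcp_pos: [0.5858, 0.1843, 0.2053]
orientation: [0.003, -0.346, 0.938, -0.0]
wrist_force: [-0.4, -0.4, -0.9]
finger_gap: 0.0855
grip_force: 0.0
```

```bash
python3 - <<'E'
from h import *
s=status.get_state();print(s["tcp_pos"],s["wrist_force"])
c=vision.read_camera("top");d=vision.read_camera("scene")
print(blobs(d,(0,130,50),(8,255,255),(225,100,330,200))[0])
print(blobs(c,(0,130,50),(8,255,255),(180,160,260,240),3)[0])
E
```

```text
[0.58576516 0.18432331 0.20533822] [-0.35148782 -0.36324894 -0.89427527]
[(array([295.83, 155.45]), [294, 146, 5, 20, 71])]
[(array([213.67, 189.83]), [213, 188, 2, 4, 6])]
```

```bash
cat >> h.py <<'E'
def pj(c,p):
    q=c["camera_from_world"]@np.r_[p,1];v=c["camera_matrix"]@q[:3];return v[:2]/v[2]
E
python3 - <<'E'
from h import *
d=vision.read_camera("scene")
for a in(-139,20,25,30,35,40,45,50,60):
    r=np.radians(a);x,y=.5322+.068*np.cos(r),.1398+.068*np.sin(r)
    print(a,round(x,4),round(y,4),pj(d,(x,y,.115)),pj(d,(x,y,.146)))
E
```

```text
-139 0.4809 0.0952 [245.21058008 153.05168782] [245.12428735 143.27489524]
20 0.5961 0.1631 [293.65353251 159.3341257 ] [294.55553505 149.44954041]
25 0.5938 0.1685 [294.25912432 158.19822498] [295.16933705 148.33560865]
30 0.5911 0.1738 [294.67238802 157.03829613] [295.58671954 147.19825962]
35 0.5879 0.1788 [294.89268533 155.86382055] [295.80711919 146.04680108]
40 0.5843 0.1835 [294.92097462 154.68414285] [295.83160321 144.89040036]
45 0.5803 0.1879 [294.75971961 153.50839297] [295.66277367 143.73800796]
50 0.5759 0.1919 [294.41278805 152.34541785] [295.30466182 142.59829085]
60 0.5662 0.1987 [293.18373497 150.09142371] [294.04318487 140.38980083]
```

apply_moves --moves '[0,0,0.2,0,0,-0.12,0,0,0.2,0,0,-0.24,0,0,0.2,0,0,-0.36,0,0,0.2,0,0,-0.48,0,0,0.2,0,0,-0.6,0,0,0.2,0,0,-0.72,0,0,0.2,0,0,-0.84,0,0,0.2,0,0,-0.96,0,0,0.2,0,0,-1.08,0,0,0.2,0,0,-1.2,0,0,0.2,0,0,-1.32,0,0,0.2,0,0,-1.44,0,0,0.2,0,0,-1.56,0,0,0.2,0,0,-1.68,0,0,0.2,0,0,-1.8,0,0,0.2,0,0,-1.92,0,0,0.2,0,0,-2.04,0,0,0.2,0,0,-2.16,0,0,0.2,0,0,-2.28,0,0,0.2,0,0,-2.4]'

```text
clock: 13.0
tcp_pos: [0.5833, 0.1841, 0.2054]
orientation: [-0.001, 0.751, 0.66, -0.001]
wrist_force: [-0.5, -0.2, -0.2]
finger_gap: 0.0857
grip_force: 0.0
```

apply_moves --moves '[0.03,-0.14,0,0,0,-0.12,0.03,-0.14,0,0,0,-0.24,0.03,-0.14,0,0,0,-0.36,0.03,-0.14,0,0,0,-0.48,0.03,-0.14,0,0,0,-0.6,0.03,-0.14,0,0,0,-0.72,0.03,-0.14,0,0,0,-0.8,0.03,-0.14,0,0,0,-0.8,0.03,-0.14,0,0,0,-0.8]'

```text
clock: 13.75
tcp_pos: [0.5843, 0.1807, 0.2059]
orientation: [-0.0, 0.948, 0.319, -0.001]
wrist_force: [-0.8, -0.5, -0.4]
finger_gap: 0.0854
grip_force: 0.0
```

```bash
python3 - <<'E'
from h import *
s=status.get_state();print(s["tcp_pos"],s["orientation"],s["joint_pos"])
b=np.radians(37);r=[]
for k in list(np.arange(1,21)*6.0*0+np.arange(1,21)*4.6): r.append((round(.068*(np.cos(b+np.radians(k))-np.cos(b))/.025,2),round(.068*(np.sin(b+np.radians(k))-np.sin(b))/.025,2),round(np.radians(k),3)))
print([tuple(map(float,x)) for x in r])
b=np.radians(129);r=[]
for k in np.arange(1,21)*4.6: r.append((round(.068*(np.cos(b+np.radians(k))-np.cos(b))/.025,2),round(.068*(np.sin(b+np.radians(k))-np.sin(b))/.025,2),round(np.radians(k),3)))
print([tuple(map(float,x)) for x in r])
E
```

```text
[0.58430119 0.18073088 0.20590834] [-1.53750931e-04  9.47633404e-01  3.19357639e-01 -1.26728159e-03] [ 1.68843378e-01  3.97362423e-01  8.55871348e-02  1.26157258e+00
 -9.05541307e-05  2.66033249e+00]
[(-0.14, 0.17, 0.08), (-0.29, 0.33, 0.161), (-0.45, 0.47, 0.241), (-0.63, 0.6, 0.321), (-0.81, 0.72, 0.401), (-1.01, 0.82, 0.482), (-1.21, 0.91, 0.562), (-1.41, 0.98, 0.642), (-1.63, 1.03, 0.723), (-1.84, 1.06, 0.803), (-2.06, 1.08, 0.883), (-2.28, 1.08, 0.963), (-2.49, 1.06, 1.044), (-2.71, 1.03, 1.124), (-2.92, 0.98, 1.204), (-3.13, 0.91, 1.285), (-3.33, 0.82, 1.365), (-3.52, 0.72, 1.445), (-3.71, 0.61, 1.525), (-3.88, 0.48, 1.606)]
[(-0.16, -0.14, 0.08), (-0.32, -0.3, 0.161), (-0.45, -0.47, 0.241), (-0.58, -0.65, 0.321), (-0.69, -0.84, 0.401), (-0.78, -1.03, 0.482), (-0.86, -1.24, 0.562), (-0.93, -1.45, 0.642), (-0.97, -1.66, 0.723), (-1.0, -1.88, 0.803), (-1.01, -2.09, 0.883), (-1.0, -2.31, 0.963), (-0.98, -2.53, 1.044), (-0.93, -2.74, 1.124), (-0.88, -2.95, 1.204), (-0.8, -3.16, 1.285), (-0.71, -3.36, 1.365), (-0.6, -3.55, 1.445), (-0.48, -3.73, 1.525), (-0.34, -3.9, 1.606)]
```

apply_moves --moves '[0.09,0,-1.2,0,0,0,0.09,0,-2.4,0,0,0,0.09,0,-3.4,0,0,0,0.09,0,-3.65,0,0,0,0.09,0,-3.65,0,0,0]'

```text
clock: 14.17
tcp_pos: [0.5851, 0.1805, 0.1133]
orientation: [-0.0, 0.948, 0.319, -0.003]
wrist_force: [-0.2, 0.0, -0.1]
finger_gap: 0.0855
grip_force: 0.0
```

apply_moves --moves '[0,0,0,0,0,0,0,0,0,0,0,0,0,0,0,0,0,0,0,0,0,0,0,0,0,0,0,0,0,0,0,0,0,0,0,0,0,0,0,0,0,0,0,0,0,0,0,0,0,0,0,0,0,0,0,0,0,0,0,0]' --claw 0 --newtons 60

```text
clock: 15.0
tcp_pos: [0.5878, 0.1812, 0.1171]
orientation: [-0.0, 0.948, 0.318, 0.001]
wrist_force: [-1.1, 1.4, 4.9]
finger_gap: 0.0149
grip_force: 45.4
```

apply_moves --moves '[-0.14,0.17,0,0,0,0.08,-0.29,0.33,0,0,0,0.161,-0.45,0.47,0,0,0,0.241,-0.63,0.6,0,0,0,0.321,-0.81,0.72,0,0,0,0.401,-1.01,0.82,0,0,0,0.482,-1.21,0.91,0,0,0,0.562,-1.41,0.98,0,0,0,0.642,-1.63,1.03,0,0,0,0.723,-1.84,1.06,0,0,0,0.803,-2.06,1.08,0,0,0,0.883,-2.28,1.08,0,0,0,0.963,-2.49,1.06,0,0,0,1.044,-2.71,1.03,0,0,0,1.124,-2.92,0.98,0,0,0,1.204,-3.13,0.91,0,0,0,1.285,-3.33,0.82,0,0,0,1.365,-3.52,0.72,0,0,0,1.445,-3.71,0.61,0,0,0,1.525,-3.88,0.48,0,0,0,1.606]'

```text
clock: 16.67
tcp_pos: [0.4916, 0.1921, 0.1171]
orientation: [0.002, 0.428, 0.904, 0.0]
wrist_force: [1.9, -4.2, 5.0]
finger_gap: 0.0146
grip_force: 58.3
```

apply_moves --moves '[-0.16,-0.14,0,0,0,0.08,-0.32,-0.3,0,0,0,0.161,-0.45,-0.47,0,0,0,0.241,-0.58,-0.65,0,0,0,0.321,-0.69,-0.84,0,0,0,0.401,-0.78,-1.03,0,0,0,0.482,-0.86,-1.24,0,0,0,0.562,-0.93,-1.45,0,0,0,0.642,-0.97,-1.66,0,0,0,0.723,-1.0,-1.88,0,0,0,0.803,-1.01,-2.09,0,0,0,0.883,-1.0,-2.31,0,0,0,0.963,-0.98,-2.53,0,0,0,1.044,-0.93,-2.74,0,0,0,1.124,-0.88,-2.95,0,0,0,1.204,-0.8,-3.16,0,0,0,1.285,-0.71,-3.36,0,0,0,1.365,-0.6,-3.55,0,0,0,1.445,-0.48,-3.73,0,0,0,1.525,-0.34,-3.9,0,0,0,1.606]'

```text
clock: 18.33
tcp_pos: [0.4837, 0.0953, 0.1172]
orientation: [0.002, -0.353, 0.936, -0.0]
wrist_force: [3.4, 1.1, 3.8]
finger_gap: 0.0143
grip_force: 58.6
```

apply_moves --moves '[0,0,0,0,0,0,0,0,0,0,0,0,0,0,0,0,0,0]'

```text
clock: 18.58
tcp_pos: [0.4838, 0.0953, 0.1171]
orientation: [0.002, -0.35, 0.937, -0.001]
wrist_force: [4.5, -1.3, 4.9]
finger_gap: 0.0148
grip_force: 58.8
```

apply_moves --moves '[0,0,0,0,0,0,0,0,0,0,0,0,0,0,0,0,0,0,0,0,0,0,0,0,0,0,0,0,0,0,0,0,1,0,0,0,0,0,2,0,0,0,0,0,3.5,0,0,0,-0.5,-1.5,3.5,0,0,0,-1,-3,3.5,0,0,0,-2,-4.5,3.5,0,0,0,-2,-6,3.5,0,0,0,-2,-7,3.5,0,0,0,-2,-7,3.5,0,0,0,-2,-7,3.5,0,0,0]' --claw 100

```text
clock: 19.83
tcp_pos: [0.4314, -0.0807, 0.2034]
orientation: [-0.0, -0.35, 0.937, 0.0]
wrist_force: [-0.0, 0.4, 0.8]
finger_gap: 0.0852
grip_force: 0.0
```

```bash
python3 - <<'E'
from h import *
s=status.get_state();print(s["tcp_pos"],s["orientation"],s["joint_pos"])
c=vision.read_camera("top");d=vision.read_camera("scene")
b=blobs(c,(0,150,80),(8,255,255),(232,215,252,240))[0];print("pin top, was 241.31 225.5",b,[ray(c,x[0],.146) for x in b])
print("scene was 246.15 153.11",blobs(d,(0,150,60),(8,255,255),(225,130,260,180))[0])
for nm,lo,hi,box in[("copper",(3,110,60),(18,255,255),(270,205,400,260)),("brass",(19,110,60),(35,255,255),(270,215,400,260))]:
    print(nm,blobs(c,lo,hi,box)[0])
print(blobs(c,(0,0,0),(180,80,95),(272,233,297,258))[0])
i=lambda im,x,y,w,h:cv2.resize(im[y:y+h,x:x+w],(390,390),interpolation=cv2.INTER_CUBIC)
cv2.imwrite("pics/g.png",np.hstack([i(d["image"],215,100,100,100),cv2.resize(c["image"][165:265,190:290],(390,390))]))
E
```

```text
[ 0.43144594 -0.08065163  0.20344622] [-1.30113029e-04 -3.49808633e-01  9.36821125e-01  2.89447389e-04] [-3.68267130e-01  6.69619453e-02 -3.48456134e-01  1.15595708e+00
  2.60370364e-04 -1.08300089e+00]
pin top, was 241.31 225.5 [(array([241.67, 225.12]), [239, 223, 6, 5, 24])] [array([0.48227207, 0.09411966, 0.146     ])]
scene was 246.15 153.11 [(array([246.18, 152.12]), [244, 144, 4, 20, 40])]
copper [(array([309.32, 226.81]), [305, 225, 10, 7, 31])]
brass []
[(array([284.29, 245.61]), [277, 238, 16, 16, 201]), (array([294.03, 253.87]), [290, 246, 7, 12, 39])]
```

View pics/g.png

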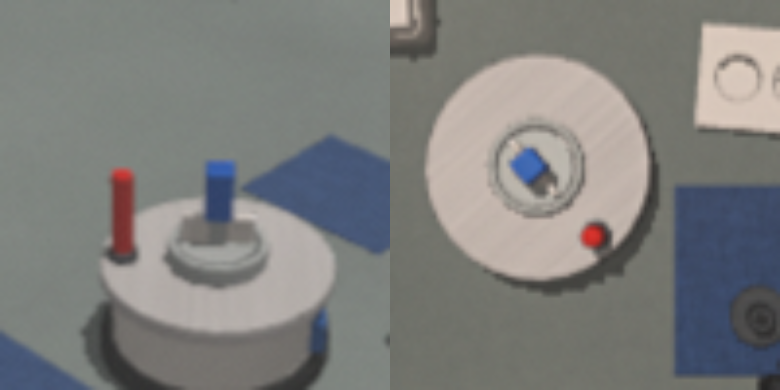

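Right: the pin is at crop (594,237), about 1° from where it started, and the stirrer is square in the collar. Now the dark nozzle.

apply_moves --moves '[-0.53,2.1,0,0,0,0,-0.53,2.1,-1.5,0,0,0,-0.53,2.1,-3,0,0,0,-0.53,2.1,-4,0,0,0,-0.53,2.1,-4,0,0,0,-0.53,2.1,-4,0,0,0]' --claw 55 --newtons 40

```text
clock: 20.43
tcp_pos: [0.4172, -0.0256, 0.1029]
orientation: [-0.001, -0.352, 0.936, 0.001]
wrist_force: [0.3, 0.4, 1.2]
finger_gap: 0.047
grip_force: 0.0
```

```bash
python3 - <<'E'
from h import *
s=status.get_state();print(s["tcp_pos"],s["finger_gap"],s["joint_pos"])
E
```

```text
[ 0.41722758 -0.02559681  0.10289891] 0.04695111829801092 [-2.53985897e-01  1.11540489e-01 -5.64571556e-01  8.98492135e-01
  2.00648084e-04 -9.74413262e-01]
```

apply_moves --moves '[0.02,-0.06,-1,0,0,0,0.02,-0.06,-2,0,0,0,0.02,-0.06,-2.6,0,0,0,0.02,-0.06,-2.74,0,0,0,0.02,-0.06,-2.74,0,0,0]'

```text
clock: 20.85
tcp_pos: [0.4197, -0.0285, 0.0358]
orientation: [0.0, -0.352, 0.936, -0.0]
wrist_force: [0.8, -0.2, 0.1]
finger_gap: 0.0467
grip_force: 0.0
```

apply_moves --moves '[0,0,0,0,0,0,0,0,0,0,0,0,0,0,0,0,0,0,0,0,0,0,0,0,0,0,0,0,0,0,0,0,0,0,0,0,0,0,0,0,0,0,0,0,0,0,0,0]' --claw 0

```text
clock: 21.52
tcp_pos: [0.4207, -0.0289, 0.0368]
orientation: [0.002, -0.351, 0.936, -0.001]
wrist_force: [-0.1, -0.0, 6.6]
finger_gap: 0.021
grip_force: 39.2
```

apply_moves --moves '[0,0,0.5,0,0,0,0,0,1.5,0,0,0,0,0,2.5,0,0,0,0,0,2.5,0,0,0,0,0,2.5,0,0,0]'

```text
clock: 21.93
tcp_pos: [0.4207, -0.029, 0.0993]
orientation: [0.002, -0.351, 0.936, -0.001]
wrist_force: [-0.8, -0.2, -1.5]
finger_gap: 0.0207
grip_force: 39.5
```

apply_moves --moves '[0,0,1.5,0,0,0,1.1,-0.9,1.5,0,0,0,2.2,-1.8,1.5,0,0,0,3.3,-2.7,1.5,0,0,0,4.4,-3.6,1.5,0,0,0,5.5,-4.5,1.5,0,0,0,6.4,-5.3,1.0,0,0,0,6.84,-5.64,0,0,0,0,6.84,-5.64,0,0,0,0,6.84,-5.64,0,0,0,0,6.84,-5.64,0,0,0,0]'

```text
clock: 22.85
tcp_pos: [0.5888, -0.1689, 0.0967]
orientation: [-0.001, -0.351, 0.936, 0.001]
wrist_force: [0.7, -0.1, -1.3]
finger_gap: 0.0205
grip_force: 39.8
```

```bash
python3 - <<'E'
from h import *
s=status.get_state();print(s["tcp_pos"],s["finger_gap"],s["joint_pos"])
c=vision.read_camera("top");d=vision.read_camera("scene")
print("n47 center proj",pj(d,(.5907,-.171,.072)),"hole",pj(d,(.5906,-.171,.022)),"tl stand")
f=lambda im,x,y,w,h:cv2.resize(im[y:y+h,x:x+w],(390,390),interpolation=cv2.INTER_CUBIC)
cv2.imwrite("pics/i.png",np.hstack([f(d["image"],140,170,90,90),f(c["image"],280,160,90,90)]))
E
```

```text
[ 0.58875145 -0.16886356  0.09665814] 0.020497305387193115 [-4.10380637e-01  4.61869510e-01 -9.17721937e-02  1.02034403e+00
  1.52890744e-04 -1.12858979e+00]
n47 center proj [197.09973446 234.13865946] hole [199.02855008 249.36714206] tl stand
```

View pics/i.png

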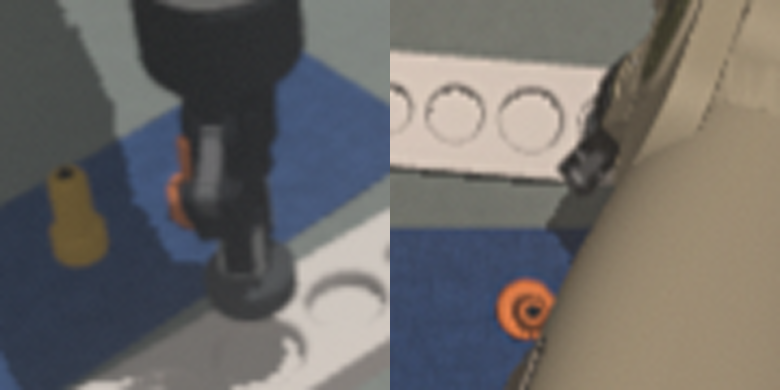

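The dark nozzle hangs over hole 3. Its base centre at left-crop (250,290) agrees with the computed position to under 1 mm.

apply_moves --moves '[0.12,-0.05,-0.6,0,0,0,0.12,-0.05,-1.1,0,0,0,0.12,-0.05,-1.4,0,0,0,0.12,-0.05,-1.4,0,0,0,0.12,-0.05,-1.4,0,0,0]'

```text
clock: 23.37
tcp_pos: [0.5928, -0.1703, 0.0631]
orientation: [-0.0, -0.352, 0.936, 0.0]
wrist_force: [0.1, 0.1, -1.2]
finger_gap: 0.0204
grip_force: 39.8
```

apply_moves --moves '[0,0,-0.1,0,0,0,0,0,-0.2,0,0,0,0,0,-0.3,0,0,0,0,0,-0.3,0,0,0]'

```text
clock: 23.7
tcp_pos: [0.5931, -0.171, 0.0549]
orientation: [-0.0, -0.351, 0.936, -0.0]
wrist_force: [-0.4, 0.1, -2.3]
finger_gap: 0.0203
grip_force: 39.8
```

apply_moves --moves '[0,0,-0.1,0,0,0,0,0,-0.2,0,0,0,0,0,-0.3,0,0,0,0,0,-0.4,0,0,0,0,0,-0.45,0,0,0,0,0,-0.45,0,0,0]'

```text
clock: 24.2
tcp_pos: [0.5931, -0.171, 0.0449]
orientation: [0.0, -0.351, 0.936, -0.0]
wrist_force: [-3.0, -0.5, 6.0]
finger_gap: 0.0207
grip_force: 40.6
```

apply_moves --moves '[0,0,0,0,0,0,0,0,0,0,0,0,0,0,0,0,0,0,0,0,0,0,0,0,0,0,0,0,0,0,0,0,1.5,0,0,0,0,0,3,0,0,0,-1.2,0.6,4,0,0,0,-2.4,1.2,4,0,0,0,-3.6,1.8,4,0,0,0,-4.8,2.4,4,0,0,0,-5.2,2.45,4,0,0,0,-5.2,2.45,4,0,0,0,-5.2,2.45,4,0,0,0]' --claw 55

```text
clock: 25.37
tcp_pos: [0.4637, -0.1098, 0.1443]
orientation: [0.001, -0.351, 0.936, -0.001]
wrist_force: [0.6, -1.1, 0.6]
finger_gap: 0.047
grip_force: 0.0
```

```bash
python3 - <<'E'
from h import *
s=status.get_state();print(s["tcp_pos"],s["finger_gap"])
c=vision.read_camera("top");d=vision.read_camera("scene")
print("cop",blobs(c,(3,110,60),(18,255,255),(270,205,400,260),3)[0]);print("bra",blobs(c,(19,110,60),(35,255,255),(270,205,400,270))[0])
print("Scop",blobs(d,(3,110,60),(12,255,255),(100,170,240,250),3)[0],pj(d,(.4625,-.1096,.025)));print("Sbra",blobs(d,(14,110,60),(30,255,255),(100,190,230,250))[0],pj(d,(.438,-.1822,.025)))
cv2.imwrite("pics/j.png",cv2.resize(d["image"][150:290,100:300],(800,560),interpolation=cv2.INTER_CUBIC))
E
```

```text
[ 0.46367308 -0.109848    0.14434888] 0.046978520831906505
cop [(array([306.21, 229.71]), [305, 226, 4, 9, 24])]
bra []
Scop [(array([186.  , 212.33]), [179, 201, 15, 21, 218])] [185.3599896  210.32572642]
Sbra [(array([156.98, 219.9 ]), [151, 208, 13, 22, 183])] [156.43493972 219.64763169]
```

View pics/j.png

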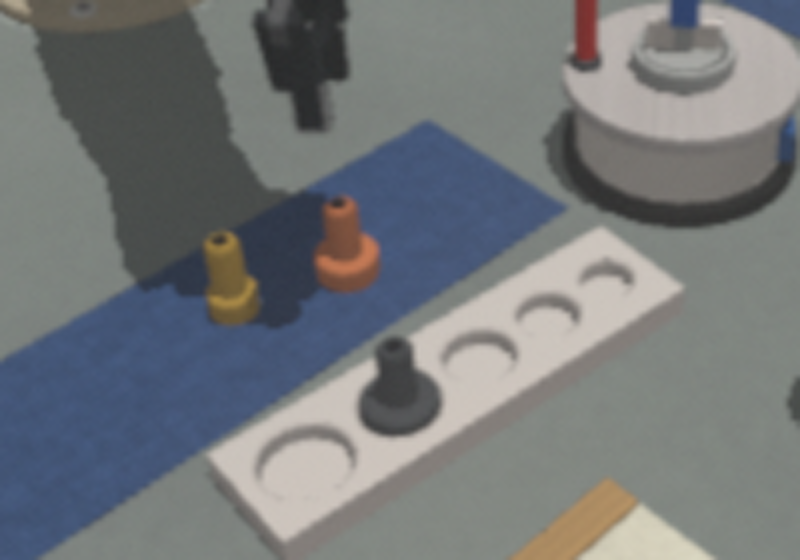

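The dark nozzle is fully in hole 3. Copper and brass have not moved.

apply_moves --moves '[-0.05,0,-1.2,0,0,0,-0.05,0,-2.4,0,0,0,-0.05,0,-3.6,0,0,0,-0.05,0,-4.2,0,0,0,-0.05,0,-4.36,0,0,0,-0.05,0,-4.36,0,0,0]'

```text
clock: 25.97
tcp_pos: [0.4618, -0.1097, 0.0334]
orientation: [-0.001, -0.351, 0.936, 0.001]
wrist_force: [0.6, 1.2, 0.5]
finger_gap: 0.0468
grip_force: 0.0
```

apply_moves --moves '[0,0,0,0,0,0,0,0,0,0,0,0,0,0,0,0,0,0,0,0,0,0,0,0,0,0,0,0,0,0,0,0,0,0,0,0,0,0,0,0,0,0,0,0,0,0,0,0]' --claw 0

```text
clock: 26.63
tcp_pos: [0.4634, -0.1103, 0.0362]
orientation: [0.001, -0.351, 0.936, -0.001]
wrist_force: [0.8, -1.3, 6.9]
finger_gap: 0.0208
grip_force: 39.8
```

apply_moves --moves '[0,0,0.5,0,0,0,0,0,1.5,0,0,0,0,0,3,0,0,0,0,0,3,0,0,0,0,0,3,0,0,0]'

```text
clock: 27.05
tcp_pos: [0.4632, -0.1101, 0.1117]
orientation: [0.002, -0.351, 0.936, -0.001]
wrist_force: [0.8, 0.2, -1.5]
finger_gap: 0.0209
grip_force: 39.4
```

apply_moves --moves '[1.4,0,0,0,0,0,2.8,-0.05,0,0,0,0,4.2,-0.1,0,0,0,0,5,-0.12,0,0,0,0,5.3,-0.12,-0.6,0,0,0,5.3,-0.12,-1.4,0,0,0,5.3,-0.12,-1.7,0,0,0,5.3,-0.12,-1.8,0,0,0,5.3,-0.12,-1.8,0,0,0,5.3,-0.12,-1.8,0,0,0]'

```text
clock: 27.88
tcp_pos: [0.5939, -0.1125, 0.0649]
orientation: [-0.0, -0.351, 0.936, 0.0]
wrist_force: [-0.4, -0.6, -1.0]
finger_gap: 0.0206
grip_force: 39.4
```

apply_moves --moves '[0.06,-0.02,-0.1,0,0,0,0.06,-0.02,-0.2,0,0,0,0.06,-0.02,-0.3,0,0,0,0.06,-0.02,-0.4,0,0,0,0.06,-0.02,-0.4,0,0,0]'

```text
clock: 28.3
tcp_pos: [0.596, -0.1134, 0.0546]
orientation: [0.0, -0.351, 0.936, -0.0]
wrist_force: [0.7, -0.9, -1.8]
finger_gap: 0.0207
grip_force: 39.4
```

apply_moves --moves '[0,0,-0.1,0,0,0,0,0,-0.2,0,0,0,0,0,-0.3,0,0,0,0,0,-0.4,0,0,0,0,0,-0.45,0,0,0,0,0,-0.45,0,0,0]'

```text
clock: 28.8
tcp_pos: [0.5962, -0.1135, 0.0442]
orientation: [0.0, -0.351, 0.936, -0.001]
wrist_force: [0.1, -2.1, 3.9]
finger_gap: 0.0205
grip_force: 39.9
```

apply_moves --moves '[0,0,0,0,0,0,0,0,0,0,0,0,0,0,0,0,0,0,0,0,0,0,0,0,0,0,0,0,0,0,0,0,1.5,0,0,0,0,0,3,0,0,0,-1.3,-0.5,4,0,0,0,-2.6,-1.1,4,0,0,0,-3.9,-1.7,4,0,0,0,-5.2,-2.3,4,0,0,0,-6.33,-2.75,4,0,0,0,-6.33,-2.75,4,0,0,0,-6.33,-2.75,4,0,0,0,-6.33,-2.75,4,0,0,0]' --claw 55

```text
clock: 30.05
tcp_pos: [0.4381, -0.1821, 0.1439]
orientation: [0.001, -0.351, 0.936, -0.0]
wrist_force: [1.5, -0.0, 0.1]
finger_gap: 0.0467
grip_force: 0.0
```

```bash
python3 - <<'E'
from h import *
s=status.get_state();print(s["tcp_pos"],s["finger_gap"])
d=vision.read_camera("scene")
print("Scop was 186 212",blobs(d,(3,110,60),(12,255,255),(100,170,290,290),5)[0]);print("Sbra was 156.98 219.9",blobs(d,(14,110,60),(30,255,255),(100,190,230,250))[0])
print("exp hole2",pj(d,(.5956,-.113,.038)))
E
```

```text
[ 0.43814058 -0.18211913  0.14394504] 0.04673506420277005
Scop was 186 212 [(array([219.58, 235.46]), [212, 224, 16, 21, 207])]
Sbra was 156.98 219.9 [(array([156.9 , 220.18]), [151, 209, 13, 21, 177])]
exp hole2 [218.65290285 232.66957716]
```

Brass hasn't moved, and copper is in hole 2. Next I grasp brass.

apply_moves --moves '[0,0,-1.2,0,0,0,0,0,-2.4,0,0,0,0,0,-3.6,0,0,0,0,0,-4.15,0,0,0,0,0,-4.3,0,0,0,0,0,-4.3,0,0,0]'

```text
clock: 30.6
tcp_pos: [0.4376, -0.1809, 0.0349]
orientation: [-0.001, -0.352, 0.936, 0.001]
wrist_force: [0.1, -0.2, 1.2]
finger_gap: 0.047
grip_force: 0.0
```

apply_moves --moves '[0,0,0,0,0,0,0,0,0,0,0,0,0,0,0,0,0,0,0,0,0,0,0,0,0,0,0,0,0,0,0,0,0,0,0,0,0,0,0,0,0,0,0,0,0,0,0,0]' --claw 0

```text
clock: 31.27
tcp_pos: [0.439, -0.1825, 0.0374]
orientation: [0.001, -0.351, 0.936, -0.001]
wrist_force: [1.3, 1.0, 6.3]
finger_gap: 0.0205
grip_force: 39.8
```

apply_moves --moves '[0,0,0.5,0,0,0,0,0,1.5,0,0,0,0,0,3,0,0,0,0,0,3.2,0,0,0,0,0,3.2,0,0,0]'

```text
clock: 31.68
tcp_pos: [0.4393, -0.183, 0.1188]
orientation: [0.002, -0.351, 0.936, -0.002]
wrist_force: [-0.1, 0.5, -1.1]
finger_gap: 0.0206
grip_force: 39.3
```

apply_moves --moves '[1,1,0,0,0,0,2,2.1,0,0,0,0,3,3.1,0,0,0,0,4,4.15,0,0,0,0,5,5.2,0,0,0,0,6,6.2,0,0,0,0,6.58,6.84,-0.5,0,0,0,6.58,6.84,-1.4,0,0,0,6.58,6.84,-1.9,0,0,0,6.58,6.84,-2.0,0,0,0,6.58,6.84,-2.0,0,0,0,6.58,6.84,-2.0,0,0,0]'

```text
clock: 32.68
tcp_pos: [0.6016, -0.011, 0.0657]
orientation: [-0.001, -0.351, 0.936, 0.0]
wrist_force: [0.1, 0.4, -0.3]
finger_gap: 0.0206
grip_force: 39.3
```

apply_moves --moves '[0.06,-0.03,-0.1,0,0,0,0.06,-0.03,-0.2,0,0,0,0.06,-0.03,-0.3,0,0,0,0.06,-0.03,-0.4,0,0,0,0.06,-0.03,-0.4,0,0,0]'

```text
clock: 33.1
tcp_pos: [0.6039, -0.0119, 0.056]
orientation: [0.0, -0.351, 0.936, -0.0]
wrist_force: [1.6, -0.5, -1.5]
finger_gap: 0.0207
grip_force: 39.3
```

apply_moves --moves '[0,0,-0.1,0,0,0,0,0,-0.2,0,0,0,0,0,-0.3,0,0,0,0,0,-0.4,0,0,0,0,0,-0.45,0,0,0,0,0,-0.45,0,0,0]'

```text
clock: 33.6
tcp_pos: [0.6043, -0.0119, 0.0455]
orientation: [0.001, -0.351, 0.936, -0.0]
wrist_force: [1.9, -1.7, 3.7]
finger_gap: 0.0207
grip_force: 39.7
```

Seated with contact. Release, lift and retreat clear.

apply_moves --moves '[0,0,0,0,0,0,0,0,0,0,0,0,0,0,0,0,0,0,0,0,0,0,0,0,0,0,0,0,0,0,0,0,1.5,0,0,0,0,0,3,0,0,0,0,0,4.5,0,0,0,-1.4,-1,6,0,0,0,-2.8,-2,7,0,0,0,-4.2,-3,7,0,0,0,-5.4,-4.5,7,0,0,0,-6,-6,7,0,0,0,-6.5,-7.5,7,0,0,0,-7,-9,7,0,0,0,-7,-10.5,7,0,0,0,-7,-12,7,0,0,0,-7,-12,7,0,0,0]' --claw 55

```text
clock: 35.1
tcp_pos: [0.428, -0.3171, 0.2198]
orientation: [-0.0, -0.349, 0.937, -0.001]
wrist_force: [1.0, -1.0, 0.1]
finger_gap: 0.0469
grip_force: 0.0
```

```bash
python3 - <<'E'
from h import *
d=vision.read_camera("scene");c=vision.read_camera("top")
cv2.imwrite("pics/k.png",cv2.resize(d["image"][115:290,130:380],(800,560),interpolation=cv2.INTER_CUBIC))
cv2.imwrite("pics/l.png",cv2.resize(c["image"][100:270,120:380],(785,513),interpolation=cv2.INTER_CUBIC))
b=blobs(c,(0,150,80),(8,255,255),(232,215,252,240))[0];print("pin top",b)
E
```

```text
pin top [(array([241.67, 225.12]), [239, 223, 6, 5, 24])]
```

View pics/k.png

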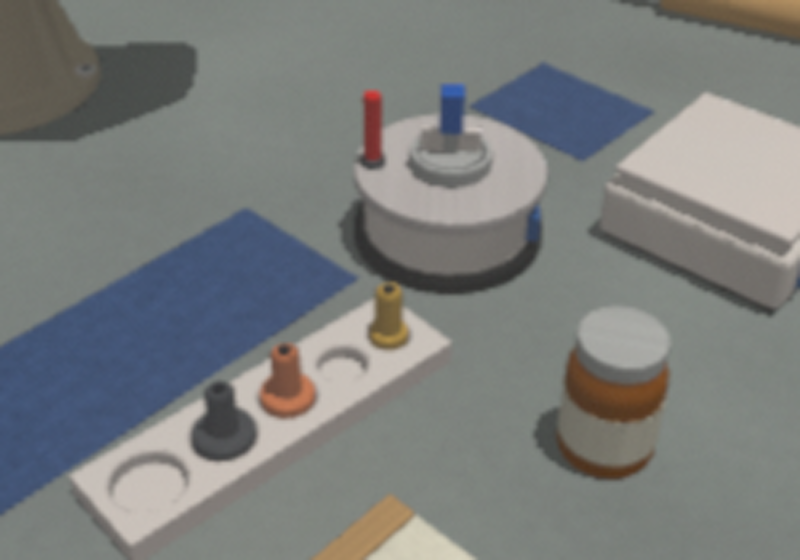

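View pics/l.png

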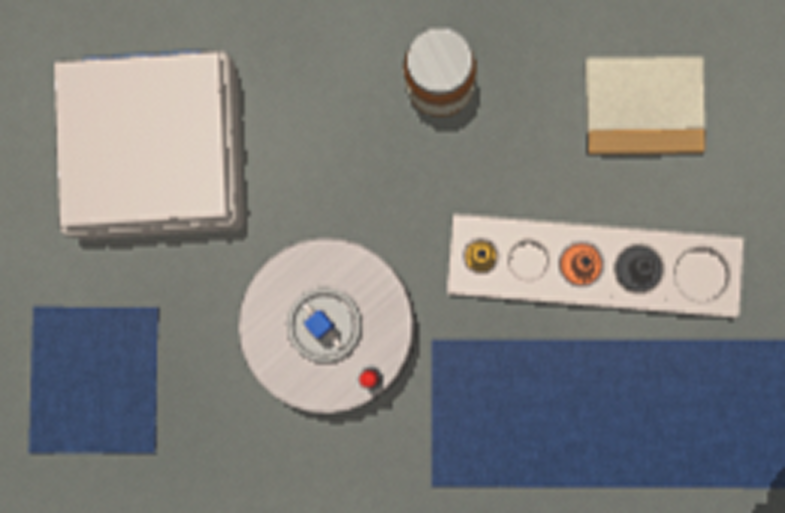

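All three nozzles are in: brass at (481,256) in hole 0, copper at (581,265) in hole 2 and dark at (639,268) in hole 3. The stirrer is seated, the pin at (370,378) is back at its start, and the mat is empty.

```bash
python3 -c "
from workcell import job
print(job.hand_in())"
```

```text
the job is handed in; nothing more can be done
None
```

I handed the job in: the stirrer is seated on the key, the wheel made one full anticlockwise turn (in two grips after a slip half-way) to within about 1° of its start, the three nozzles present (32, 42 and 47 mm) are fully in their matching holes, and the scale, jar and scraper were not touched.

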